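# Roll the tube up the loading ramp to its stop and hold it

## Task

Push the stainless tube that lies at the foot of the loading ramp slowly up the slope until it lies flush against the stop bar, and finish with your fingertips still holding it there, so that it can be tacked: the program ends while holding it. Only push: do not grip the tube or lift it off the ramp, and never let it run back down; press lightly enough not to shift the stop bar, and leave the mug, the tin and the tape measure where they stand.

Things in the scene. Friction and masses are not known exactly. Their poses are not given: they have to be found in the camera images.
- ramp: Fixed dark steel ramp, footprint 306 x 296 mm, origin at its centre on the table; +x level, uphill; y across; z up. Deck rises at 9 degrees, from 12 mm above the table at x = -150 mm to 60 mm at x = 150. Edge strips stand 12 mm above the deck, 286 mm apart. Two foot blocks on the deck at x = -130, y = +-105 mm (12 long, 16 wide, 10 mm high) hold the tube; between them the deck is free.
- stop: Steel stop bar across the upper deck; 276 mm long face, reaching 29 mm above the deck. Origin: middle of the face towards the tube, at deck level; x up the slope, y across, z square to the deck. Clamped 60 to 120 mm uphill of the ramp's origin; friction holds it against about 90 N. A black knob at each end, 145 mm from the middle, reaches 43 mm above the deck.
- tube: Bare stainless tube, 260 mm long, 33.6 mm in diameter, 0.2 to 0.42 kg; starts across the ramp against the foot blocks, its axis 21 mm uphill of their middle. y is its long axis; the origin lies on its skin and goes round as it rolls, so use tube_center for position. Let go on the slope, it rolls back. Pushing it up takes about 1 to 10 N, as it rubs on the finger.
- tube_center (a point): Centre of the tube: on its axis, at mid length, 16.8 mm above the deck as long as the tube lies on it. 16.8 mm short of the stop's face when the tube is at its stop.
- mug: Pale mug, 72 x 101 x 92 mm high, a bystander on the right of the table. Origin: centre of its underside.
- paste_tin: Green round tin with a pale lid, 69 mm in diameter, 46 mm high, a bystander on the right. Origin: centre of its underside.
- tape: Yellow tape measure, 72 x 79 x 36 mm high, a bystander on the red-brown mat at the left. Origin: centre of its underside.

How it is judged (in metres and radians):
On the way:
1. the tube is well up off the foot blocks and still short of the stop (x of tube_center in the frame of ramp above -0.09 m and x of tube_center in the frame of stop below -0.0318 m), for 0.1 s.
At the end, for the whole second after the job is handed in: The tube lies on the deck within 3 mm of the stop bar's face and within 0.03 rad of parallel to it, at rest, with the fingers bearing on it (more than 0.15 N); the stop bar is within 5 mm of where it was (x of tube_center in the frame of stop between -0.0198 and -0.0128 m and z of tube_center in the frame of stop between 0.0128 and 0.0208 m and angle between the y axis of tube and the y axis of stop, either way round below 0.03 rad and contact force between the fingers and tube above 0.15 N and linear speed of tube below 0.02 m/s and distance of stop from where it was at the start of the episode below 0.005 m); the arm keeps its last pose, push and grip.
It fails at once if the tube is lifted more than 10 mm off the deck or falls off the ramp (z of tube_center in the frame of stop above 0.0268 m or z of tube_center in the frame of stop below 0.0068 m).
It fails at once if the tube runs away or runs back down the slope (faster than 0.3 m/s) (linear speed of tube above 0.3 m/s).
It fails at once if the tube is gripped or squeezed (more than 60 N from the fingers) (contact force between the fingers and tube above 60 N).
It fails at once if the stop bar is shifted by more than 5 mm (distance of stop from where it was at the start of the episode above 0.005 m).
It fails at once if the mug, the tin or the tape measure is moved by more than 15 mm (distance of any of mug, paste_tin, tape from where it was at the start of the episode above 0.015 m).
It also fails if it takes over 35 s, if anything falls off the work surface, if the arm or the gripper's body presses on something with over 40 N, if the wrist force passes 120 N, or if a joint passes its speed limit or range.

## Robot

A 6-joint arm with a two-finger parallel gripper is mounted at the origin on a cart in front of the work surface, level with it; the furniture and walls round the work are solid. World frame = base frame: x ahead of the robot, y to its left, z up, the work surface at z = 0. Lengths are in mm, angles in rad, forces in N, time in s.
With the tool pointing down it reaches from about 300 to 775 mm from the base axis. Payload 14.6 kg.
Tool frame: the origin (TCP) lies on the centre line of the jaws, within the pads' length; the fingertips stand 19 mm ahead of it and the grasp point (between the pads) is the TCP (bot.tip_reach is the distance from the TCP to the fingertips, in mm); y points along the fingers, x is the direction in which the jaws open and shut, and the axes are right-handed (so a half turn about y gives the same grasp; the last joint's range is limited). The gripper opens to 85 mm and grips with 20 to 120 N. Pads are 22 mm wide; open, the fingers measure 114 mm over their backs; the gripper's body (76 mm by 85 mm) begins 54 mm behind the grasp point. The pads swing forward as they close: fully open they stand 13 mm farther back than shut.
Start: joints at [-1.269, 0.3, 1.521, -0, 1.321, -0.067], TCP at [198.266, -513.011, 250.281] pointing down, gripper open.
Joint ranges: [-3.03, 3.03], [-0.79, 2.21], [0.23, 2.52], [-1.04, 4.18], [0, 3.07], [-2.55, 2.55]. Speed limits (rad/s): [2.22, 2.22, 2.57, 3.14, 3.14, 3.14].

## Interface

Orientations are given as a unit quaternion [w, x, y, z].
In Python, from rig import bot gives the robot as it stands. Calls block until the motion is done:
- bot.move_to(position, orientation): joint-space move of the TCP to a pose.
- bot.servo_line(position, attitude=None, speed=150, until_force=None): straight line of the TCP; attitude=None keeps the orientation; speed is the mean speed in mm/s. With until_force (N) it stops when the force on the tool has changed by that much, and returns True; else False.
- bot.move_joints(angles): joint-space move.
- bot.move_gripper(opening, grip_force=None): finger opening in mm; grip_force is the grip in N (None keeps the last); returns when the fingers have stopped.
- bot.dwell(seconds).
- bot.ik(position, orientation): joint angles nearest the present ones, or None.
- bot.read_state(): the state.
- bot.read_camera(name): name is "side" or "top"; returns a dict with "image" (384x512x3 uint8, blue, green, red), "depth" (384x512 float32, mm along the optical axis (not along the pixel's ray), 0 where there is no reading), "fovy" (degrees; the focal length in pixels is half the picture's height over the tangent of half this angle, whatever the lens; pixels are square), "cx", "cy" (the principal point, pixels), "eye" and "attitude" of the camera in the world. Camera axes: x right, y down, z forward; pixel columns grow to the right and rows downward; lengths in mm; the calibration is good to about 2 mm. A picture is of the moment at which its call begins.
A pose or a line that the arm cannot do raises bot.MotionError and nothing moves.
- bot.finish_job(): hands the job in, once; it reports no verdict.
The state is a dict: "clock": time; "joint_positions": joint angles; "qvel": joint speeds; "effort": joint torques, N m; "ee_pos": TCP position; "tool_rot": TCP orientation; "ft_force": force on the tool from outside, world axes, zero at the start; "moment": the same for the moment, N m; "grip_width": finger opening in mm.
Only numpy, scipy, OpenCV 4.12 (cv2) and the standard library are available. Lean on these libraries where they do the work, as an engineer would, in place of code of your own. Each camera call takes 0.05 s, during which the arm holds its last target.

## Working session

There is one attempt and no reset: what is moved stays moved. The work goes in short steps, each a Python script; the robot and the scene stay as the last script left them, time stands still between calls to the robot, and variables do not carry over. Pictures are saved under pics/ and viewed, and the job is handed in when it is done.

```bash
mkdir -p pics; ls; python3 - <<'E'
from rig import bot
import cv2,numpy as np
for n in("top","side"):
    c=bot.read_camera(n); cv2.imwrite(f"pics/{n}0.png",c["image"]); np.savez(f"{n}0.npz",**c)
    print(n,c["fovy"],c["cx"],c["cy"],c["eye"],c["attitude"])
print(bot.read_state(), bot.tip_reach)
E
```

```text
pics
top 44.975755509543006 258.3914810511883 181.99030382436857 [ 260.67556431   76.17674889 1652.48453864] [-0.05885111  0.71243909 -0.69583272  0.06916583]
side 48.43606165834849 247.3684777225705 190.6229648310535 [-173.08539477 1438.64613935  850.58973912] [ 0.12337414 -0.22235604  0.8236835  -0.50683538]
{'clock': 0.1, 'joint_positions': array([-1.26860222e+00,  3.00438208e-01,  1.52149423e+00, -1.05369428e-05,
        1.32068983e+00, -6.65827797e-02]), 'qvel': array([ 0.00146201, -0.00133564, -0.00165836,  0.00086189, -0.00077984,
        0.00046948]), 'effort': array([ 2.35046420e-03, -5.44376314e+01, -3.62369728e+01,  6.25055080e-06,
        3.03432862e-03,  3.95387872e-05]), 'ee_pos': array([ 198.212162  , -512.85160039,  249.77608323]), 'tool_rot': array([ 0.58341995, -0.58297488,  0.40013888, -0.39956267]), 'ft_force': array([ 0.03963428, -0.69038762,  0.1563126 ]), 'moment': array([0.04861045, 0.02962931, 0.02436864]), 'grip_width': 85.22023898622064} 19.0
```

View pics/top0.png

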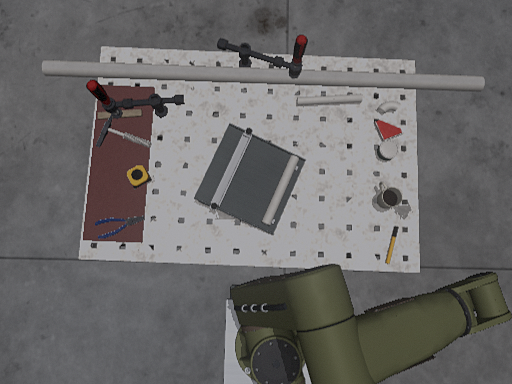

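View pics/side0.png

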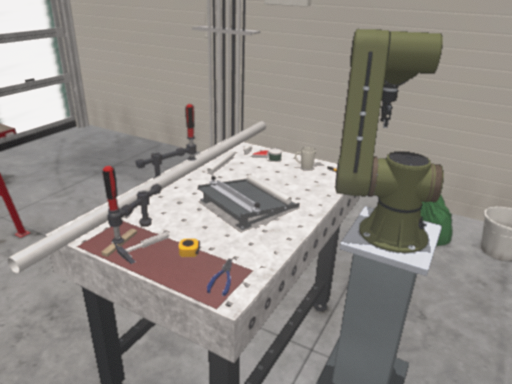

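The top view shows the ramp around (250,180), with the stop bar on its left from (248,132) to (214,206). The tube is on the right from (296,157) to (268,222), so uphill is to image-left. A clamped pipe crosses the far edge of the table. Next I'll turn these into world positions.

```bash
cat > h.py <<'E'
import numpy as np
from scipy.spatial.transform import Rotation as R
def rot(q): return R.from_quat([q[1],q[2],q[3],q[0]])
def quat(r): x,y,z,w=r.as_quat(); return np.array([w,x,y,z])
def cloud(c):
    d=np.asarray(c["depth"],float);h,w=d.shape;f=h/2/np.tan(np.radians(float(c["fovy"]))/2)
    v,u=np.mgrid[0:h,0:w]
    P=np.stack([(u-c["cx"])/f*d,(v-c["cy"])/f*d,d],-1)
    W=rot(c["attitude"]).apply(P.reshape(-1,3)).reshape(h,w,3)+np.asarray(c["eye"])
    W[d==0]=np.nan
    return W
E
python3 - <<'E'
from h import *
import cv2
np.set_printoptions(precision=1,suppress=True,linewidth=200)
c=np.load("top0.npz");W=cloud(c)
for n,(u,v) in dict(stop1=(248,132),stop2=(214,206),stopm=(231,170),tube1=(296,157),tubem=(282,190),tube2=(268,222),deck=(250,185),table=(180,200),table2=(330,200),table3=(230,240),tape=(138,176),tin=(387,150),mug=(386,197),pipe=(200,73)).items(): print(n,W[v,u])
im=c["image"][110:250,180:330]; im=cv2.resize(im,None,fx=4,fy=4,interpolation=cv2.INTER_CUBIC);cv2.imwrite("pics/z0.png",im)
H=W[110:250,180:330,2]; H=np.nan_to_num(np.clip((H+10)*2,0,255)).astype(np.uint8)
cv2.imwrite("pics/z0h.png",cv2.resize(cv2.applyColorMap(H,cv2.COLORMAP_JET),None,fx=4,fy=4,interpolation=cv2.INTER_NEAREST))
E
```

```text
stop1 [724.   96.7  89.8]
stop2 [460.3 204.6  94.5]
stopm [594.  153.2  56.1]
tube1 [647.9 -75.5  51.7]
tubem [528.4 -27.4  49.1]
tube2 [415.3  19.5  45.8]
deck [546.7  85.3  30.4]
table [490.9 334.8   1.5]
table2 [ 504.5 -204.4   -0.7]
table3 [353.2 151.6  -8.5]
tape [567.  480.5  41.9]
tin [ 683.9 -402.7   44.8]
mug [ 514.  -395.8   39.8]
pipe [952.1 277.9  56.9]
```

View pics/z0.png

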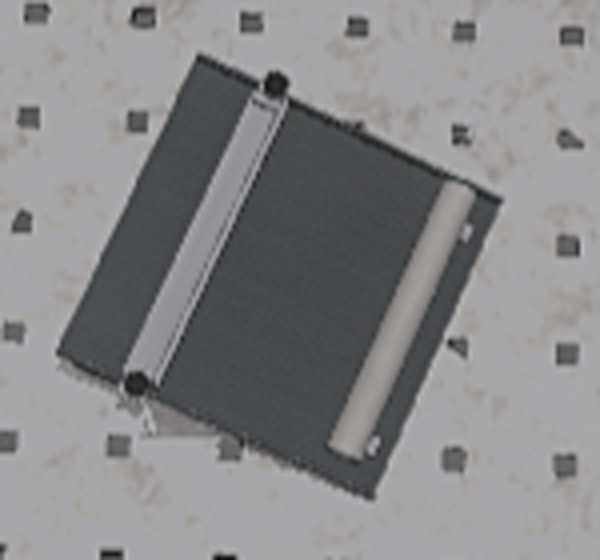

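View pics/z0h.png

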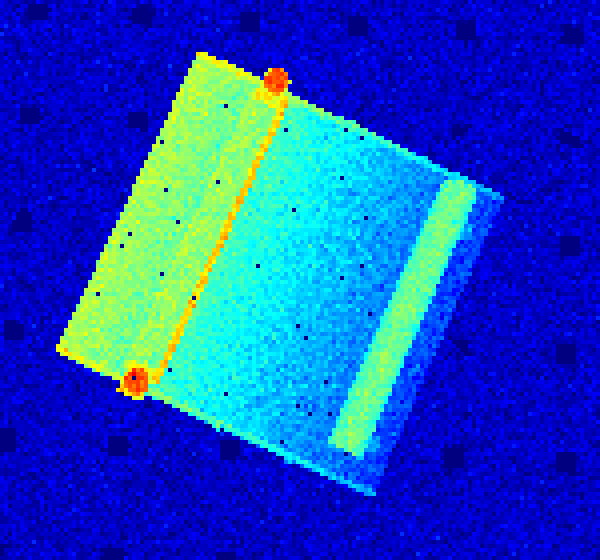

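```bash
cat > fit.py <<'E'
from h import *
import cv2
np.set_printoptions(precision=2,suppress=True,linewidth=200)
def fit(c):
    W=cloud(c); S=W[112:248,185:325].reshape(-1,3); S=S[~np.isnan(S[:,0])]
    # table offset
    T=S[np.abs(S[:,2])<8]; print("table z med",np.median(T[:,2]))
    hi=S[S[:,2]>9]
    m=(hi[:,0]>330)&(hi[:,0]<780)&(hi[:,1]>-130)&(hi[:,1]<290); hi=hi[m]
    # deck plane, ransac-like
    P=hi.copy()
    n=None; best=0; rng=np.random.default_rng(0)
    for _ in range(500):
        q=P[rng.choice(len(P),3,False)]; k=np.cross(q[1]-q[0],q[2]-q[0]); l=np.linalg.norm(k)
        if l<1e4: continue
        k/=l; k*=np.sign(k[2])
        if abs(np.degrees(np.arccos(k[2]))-9)>3: continue
        s=(np.abs((P-q[0])@k)<3).sum()
        if s>best: best=s;n=k;p0=q[0]
    for _ in range(5):
        I=P[np.abs((P-p0)@n)<4]; p0=I.mean(0); n=np.linalg.svd(I-p0,full_matrices=False)[2][2]; n*=np.sign(n[2])
    print("deck n",n,"tilt",np.degrees(np.arccos(n[2])),"uphill az",np.degrees(np.arctan2(-n[1],-n[0])),"p0",p0)
    r=cv2.minAreaRect(hi[:,:2].astype(np.float32)); print("rect",r)
    return hi,n,p0,r
if __name__=="__main__":
    c=np.load("top0.npz"); hi,n,p0,r=fit(c)
    az=np.arctan2(-n[1],-n[0])
    h=(hi-p0)@n
    def line(Q,name):
        m=Q.mean(0);d=np.linalg.svd(Q[:,:2]-m[:2],full_matrices=False)[2][0]; print(name,len(Q),m,"az",np.degrees(np.arctan2(d[1],d[0]))%180, "extent",np.ptp((Q[:,:2]-m[:2])@d))
    u=np.array([np.cos(az),np.sin(az)]); o=np.array(r[0]); x=(hi[:,:2]-o)@u; y=(hi[:,:2]-o)@[-u[1],u[0]]
    print("x range",np.percentile(x,[.5,99.5]),"y",np.percentile(y,[.5,99.5]))
    line(hi[(x<-60)&(h>25)&(h<45)&(abs(y)<125)],"tube")
    st=(x>20)&(x<140)&(h>22)&(abs(y)<120); line(hi[st],"stop top"); print("h",np.median(h[st]),"x",np.percentile(x[st],[2,50,98]))
    t=(x<-60)&(h>25)&(abs(y)<125); print("tube x",np.percentile(x[t],[2,50,98]),"h",np.percentile(h[t],[50,90]))
    print("tube y", np.percentile(y[(x<-60)&(h>25)&(abs(y)<138)],[1,99]))
E
python3 fit.py
```

```text
table z med -1.1866039796736914
deck n [-0.06 -0.15  0.99] tilt 9.099830922793787 uphill az 67.46937008674689 p0 [571.74  91.8   38.11]
rect ((559.5205688476562, 78.52655029296875), (438.8992614746094, 399.353759765625), 1.1826750040054321)
x range [-140.15  159.43] y [-156.34  140.57]
tube 540 [523.76 -18.66  50.76] az 157.45483884523495 extent 239.48740925606796
stop top 119 [583.43 142.42  75.81] az 157.39023848507162 extent 237.92794585910985
h 28.874081811872887 x [64.91 68.17 71.7 ]
tube x [-117.79 -103.52  -89.1 ] h [31.4  36.33]
tube y [-135.02  112.36]
```

```bash
cat > plan.py <<'E'
from h import *
az=np.radians(67.45); tl=np.radians(9.0)
U=np.array([np.cos(az)*np.cos(tl),np.sin(az)*np.cos(tl),np.sin(tl)])   # up the slope
V=np.array([-np.sin(az),np.cos(az),0]); N=np.cross(U,V)
# stop face reference: flange top line centre, projected on the deck
C=np.array([570.5,84.4,36.0])          # ramp origin at deck level
def world(s,y,h): return C+U*s+V*y+N*h   # s along slope from ramp centre
def sl(p): d=np.asarray(p)-C; return np.array([d@U,d@V,d@N])
def att(sgn):
    x=sgn*V; y=-N; return quat(R.from_matrix(np.stack([x,y,np.cross(x,y)],1)))
TUBE=np.array([523.76,-18.66,50.76]); STOP=np.array([583.43,142.42,75.81])
E
python3 - <<'E'
from plan import *
from rig import bot
np.set_printoptions(precision=2,suppress=True)
print("tube",sl(TUBE),"stop",sl(STOP))
yc=sl(TUBE)[1]
for s in(1,-1):
  for a in((-152,90),(-152,24),(-80,24),(30,24)): print(s,world(a[0],0,a[1]),bot.ik(world(a[0],0,a[1]),att(s)))
E
```

```text
tube [-109.4     3.64   32.27] stop [64.05 10.31 30.16]
1 [507.53 -67.25 101.11] None
1 [511.49 -57.72  35.93] None
1 [538.76   7.96  47.19] None
1 [580.42 108.3   64.4 ] None
-1 [507.53 -67.25 101.11] [-0.27  0.39  1.8   0.19  0.95  0.01]
-1 [511.49 -57.72  35.93] [-0.25  0.5   1.82  0.21  0.81 -0.01]
-1 [538.76   7.96  47.19] [-0.12  0.52  1.76  0.2   0.84  0.14]
-1 [580.42 108.3   64.4 ] [0.07 0.57 1.62 0.18 0.89 0.35]
```

```bash
python3 - <<'E'
from plan import *
from rig import bot
import cv2
np.set_printoptions(precision=2,suppress=True)
q=att(-1)
bot.move_to(world(-152,0,120),q)
bot.servo_line(world(-152,0,45),speed=80)
s=bot.read_state(); print(s["clock"],sl(s["ee_pos"]),s["ft_force"],s["grip_width"])
hit=bot.servo_line(world(-152,0,15),speed=15,until_force=4)
s=bot.read_state(); print(hit,s["clock"],sl(s["ee_pos"]),s["ft_force"])
for n in("top","side"):
    c=bot.read_camera(n); np.savez(n+"1.npz",**c)
    im=c["image"]; im=im[100:260,170:340] if n=="top" else im[140:250,170:330]
    cv2.imwrite(f"pics/{n}1.png",cv2.resize(im,None,fx=3.5,fy=3.5,interpolation=cv2.INTER_CUBIC))
E
```

```text
3.175 [-151.95   -0.27   45.44] [ 0.38 -0.71 -0.52] 85.23849891334355
False 5.325 [-151.99   -0.04   15.07] [-0.14 -0.16 -0.12]
```

```bash
ls pics
```

```text
side0.png
side1.png
top0.png
top1.png
z0.png
z0h.png
```

View pics/side1.png

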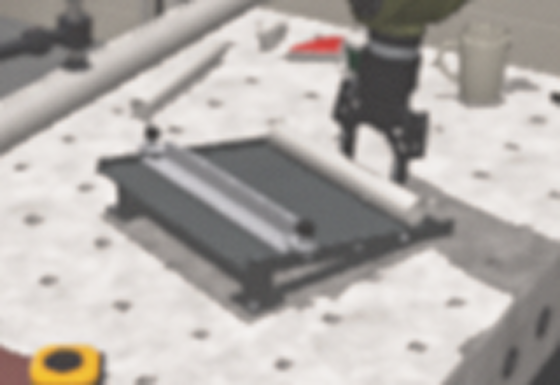

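View pics/top1.png

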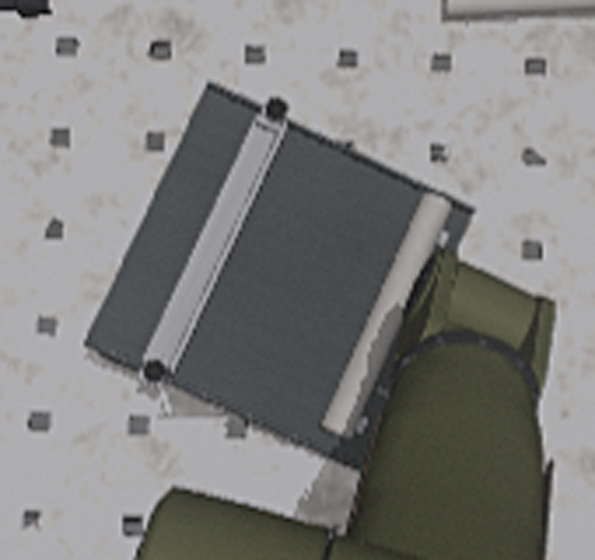

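In the side crop both open fingers stand behind the tube's middle, with tips at about (348,155) and (400,180). The tube still rests on its blocks. Nothing has touched the deck at TCP height 15, so I'll keep going down gently to find the real tip length.

```bash
python3 - <<'E'
from plan import *
from rig import bot
np.set_printoptions(precision=2,suppress=True)
hit=bot.servo_line(world(-150,0,0),speed=15,until_force=4)
s=bot.read_state(); print(hit,s["clock"],sl(s["ee_pos"]),s["ft_force"])
E
```

```text
True 6.0917 [-150.79    0.      5.74] [-3.76 -0.69  6.92]
```

```bash
python3 - <<'E'
from plan import *
from rig import bot
import cv2
np.set_printoptions(precision=2,suppress=True)
def rep(t):
    s=bot.read_state(); f=s["ft_force"]; print(t,round(s["clock"],2),"tcp",sl(s["ee_pos"]),"F slope",np.array([f@U,f@V,f@N]))
bot.servo_line(world(-150,0,11.5),speed=20); rep("up")
print(bot.servo_line(world(-125,0,11.5),speed=12,until_force=20)); rep("a")
print(bot.servo_line(world(-95,0,11.5),speed=25,until_force=25)); rep("b")
for n in("top","side"):
    c=bot.read_camera(n); np.savez(n+"2.npz",**c)
    im=c["image"]; im=im[100:260,170:340] if n=="top" else im[140:250,170:330]
    cv2.imwrite(f"pics/{n}2.png",cv2.resize(im,None,fx=3.5,fy=3.5,interpolation=cv2.INTER_CUBIC))
E
```

```text
up 6.55 tcp [-149.98    0.01   11.52] F slope [-0.37 -0.58  0.38]
False
a 8.78 tcp [-125.05   -0.01   11.52] F slope [-4.13  0.77  3.33]
False
b 10.13 tcp [-95.02   0.02  11.45] F slope [-1.27  0.41  0.78]
```

```bash
cd pics; python3 -c "
import cv2;cv2.imwrite('both2.png',cv2.resize(cv2.vconcat([cv2.resize(cv2.imread('side2.png'),(595,385)),cv2.imread('top2.png')[:,:]]),None,fx=.63,fy=.63))"
```

```text
(no output)
```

View pics/both2.png

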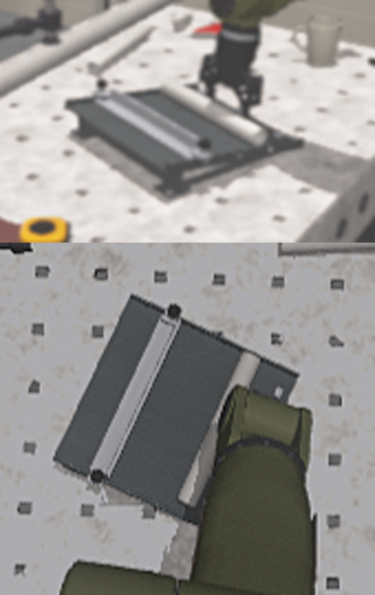

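The tube has rolled off the foot blocks and stays parallel to the bar, with a push of about 1–4 N. I'll carry on to just short of the stop.

```bash
python3 - <<'E'
from plan import *
from rig import bot
import cv2
np.set_printoptions(precision=2,suppress=True)
def rep(t):
    s=bot.read_state(); f=s["ft_force"]; print(t,round(s["clock"],2),"tcp",sl(s["ee_pos"]),"F slope",np.array([f@U,f@V,f@N]))
print(bot.servo_line(world(-10,0,11.5),speed=30,until_force=25)); rep("c")
c=bot.read_camera("top"); np.savez("top3.npz",**c)
cv2.imwrite("pics/top3.png",cv2.resize(c["image"][100:260,170:340],None,fx=3.5,fy=3.5,interpolation=cv2.INTER_CUBIC))
W=cloud(c)[100:260,170:340].reshape(-1,3); W=W[~np.isnan(W[:,0])]
S=np.array([(W-C)@U,(W-C)@V,(W-C)@N]).T
# per-y-slice: tube and flange
for lo,hi in((-125,-95),(-95,-65),(-65,-35),(65,95),(95,125)):
    Y=(S[:,1]>lo)&(S[:,1]<hi)
    t=S[Y&(S[:,0]>-10)&(S[:,0]<45)&(S[:,2]>20)&(S[:,2]<42)]; f=S[Y&(S[:,0]>52)&(S[:,0]<80)&(S[:,2]>22)&(S[:,2]<40)]
    print(lo,len(t),np.median(t,0) if len(t) else 0,len(f),np.median(f,0) if len(f) else 0)
E
```

```text
False
c 13.22 tcp [-10.07  -0.02  11.53] F slope [-2.91  0.29  2.59]
-125 73 [  18.33 -109.4    33.21] 16 [  63.36 -109.31   29.52]
-95 50 [ 21.04 -85.55  32.07] 13 [ 63.71 -79.99  31.02]
-65 0 0 15 [ 63.11 -51.94  29.6 ]
65 81 [19.03 79.41 32.68] 14 [63.98 80.06 30.83]
95 72 [ 18.79 109.04  31.38] 16 [ 63.45 110.96  31.38]
```

View pics/top3.png

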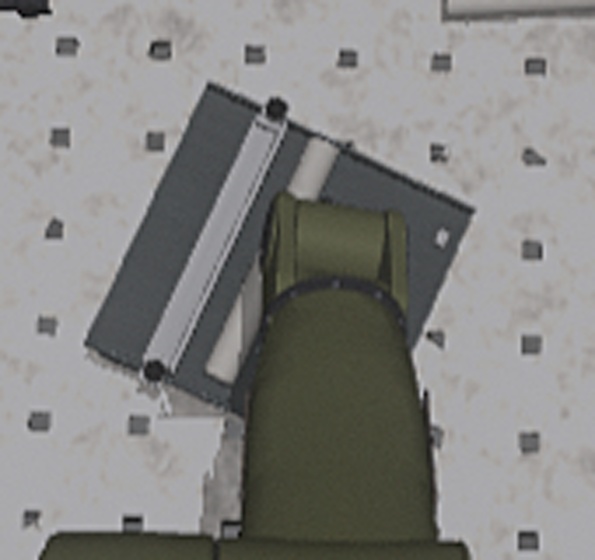

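The tube axis is at about s=18.5 on the slope (TCP + 28.5), level and parallel at both ends. The flange is at about 63.5, so I expect contact at a TCP s of about 16. I'll make a slow, force-limited approach.

```bash
python3 - <<'E'
from plan import *
from rig import bot
import cv2
np.set_printoptions(precision=2,suppress=True)
def rep(t):
    s=bot.read_state(); f=s["ft_force"]; print(t,round(s["clock"],2),"tcp",sl(s["ee_pos"]),"F slope",np.array([f@U,f@V,f@N]))
print(bot.servo_line(world(24,0,11.5),speed=10,until_force=8)); rep("d")
bot.dwell(0.5); rep("d2")
c=bot.read_camera("top"); np.savez("top4.npz",**c)
cv2.imwrite("pics/top4.png",cv2.resize(c["image"][100:260,170:340],None,fx=3.5,fy=3.5,interpolation=cv2.INTER_CUBIC))
W=cloud(c)[100:260,170:340].reshape(-1,3); W=W[~np.isnan(W[:,0])]
S=np.array([(W-C)@U,(W-C)@V,(W-C)@N]).T
for lo,hi in((-125,-95),(-95,-65),(65,95),(95,125)):
    Y=(S[:,1]>lo)&(S[:,1]<hi)
    t=S[Y&(S[:,0]>20)&(S[:,0]<59)&(S[:,2]>22)&(S[:,2]<42)]; f=S[Y&(S[:,0]>60)&(S[:,0]<80)&(S[:,2]>22)&(S[:,2]<40)]
    print(lo,len(t),np.median(t,0) if len(t) else 0,len(f),np.median(f,0) if len(f) else 0)
c=bot.read_camera("side");cv2.imwrite("pics/side4.png",cv2.resize(c["image"][140:250,170:330],None,fx=3.5,fy=3.5,interpolation=cv2.INTER_CUBIC))
E
```

```text
True
d 15.59 tcp [15.63  0.05 11.21] F slope [-1.56 -0.6   2.38]
d2 16.09 tcp [15.46  0.14 11.05] F slope [ 0.1   0.44 -0.04]
-125 71 [  43.87 -108.59   31.91] 15 [  63.98 -110.74   31.62]
-95 45 [ 47.55 -83.61  31.64] 10 [ 64.2  -84.66  30.46]
65 75 [43.81 80.02 31.88] 16 [63.97 78.44 29.24]
95 71 [ 44.05 109.08  31.73] 16 [ 63.92 110.78  30.45]
```

View pics/top4.png

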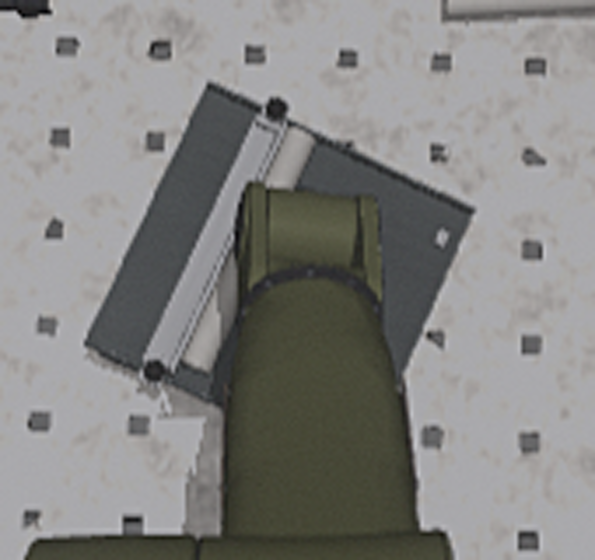

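View pics/side4.png

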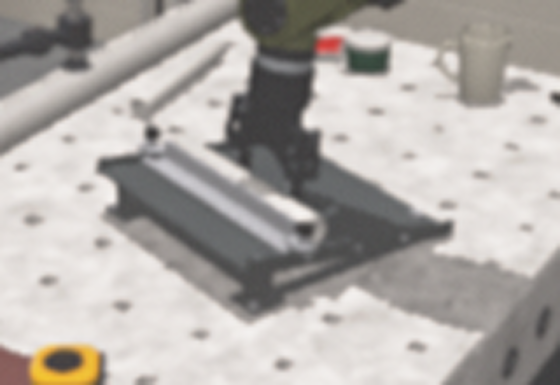

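The tube is at the bar and parallel to it, but after the stop trigger the arm settled back to nearly zero push. I'll step in by fractions of a millimetre until there is a steady, light force.

```bash
python3 - <<'E'
from plan import *
from rig import bot
np.set_printoptions(precision=2,suppress=True)
s=15.6
for i in range(12):
    bot.servo_line(world(s,0,11.3),speed=5); bot.dwell(0.3)
    F=[]
    for _ in range(6):
        st=bot.read_state(); F.append(st["ft_force"]); bot.dwell(0.03)
    F=np.array(F); fu=F@U; print(round(s,2),round(st["clock"],2),sl(st["ee_pos"]),"Fu",fu.mean(),fu.std(),"V",(F@V).mean(),"N",(F@N).mean())
    if fu.mean()<-6: break
    s+=0.3
E
```

```text
15.6 16.91 [15.62 -0.02 11.31] Fu -0.26381457701970107 0.6537657401502166 V 0.16171675579464334 N 0.29464648447476766
15.9 17.66 [15.76  0.01 11.26] Fu -4.303592474984845 0.6178725741689803 V 0.6383590081472589 N 1.0676647389207266
16.2 18.41 [15.8   0.01 11.25] Fu -7.280950031907095 0.5151452789005241 V 0.4428314201803372 N 1.8314762194856364
```

```bash
python3 - <<'E'
from plan import *
from rig import bot
import cv2
np.set_printoptions(precision=2,suppress=True)
bot.dwell(0.5)
F=[]
for _ in range(8): st=bot.read_state(); F.append(st["ft_force"]@U); bot.dwell(0.05)
print(st["clock"],np.array(F),sl(st["ee_pos"]))
def an(c,tube=True):
    W=cloud(c)[100:260,170:340].reshape(-1,3); W=W[~np.isnan(W[:,0])]
    S=np.array([(W-C)@U,(W-C)@V,(W-C)@N]).T; o=[]
    for lo,hi in((-125,-95),(70,125)):
        Y=(S[:,1]>lo)&(S[:,1]<hi)
        t=S[Y&(S[:,0]>20)&(S[:,0]<59)&(S[:,2]>22)&(S[:,2]<42)]; f=S[Y&(S[:,0]>60)&(S[:,0]<80)&(S[:,2]>22)&(S[:,2]<40)]
        o.append((np.median(t,0) if len(t) else 0,np.median(f,0)))
    return o
c=bot.read_camera("top"); print("start",an(np.load("top0.npz"))); print("now",an(c))
# bystander motion: image difference outside robot, vs start
d=np.abs(c["image"].astype(int)-np.load("top0.npz")["image"]).max(2)
for n,(u,v) in dict(tape=(138,176),tin=(387,150),mug=(386,197)).items(): print(n,np.percentile(d[v-15:v+15,u-15:u+15],98))
E
```

```text
19.2917 [-7.38 -7.51 -6.59 -7.5  -6.67 -7.14 -6.57 -7.35] [15.82  0.02 11.25]
start [(0, array([  63.24, -110.41,   28.67])), (0, array([64.08, 96.71, 29.07]))]
now [(array([  44.35, -109.44,   32.09]), array([  63.58, -108.45,   28.15])), (array([44.04, 95.99, 32.28]), array([63.77, 95.23, 29.81]))]
tape 7.0
tin 6.0
mug 6.0
```

The push holds steady at 7 N, the stop bar hasn't moved, the tube is parallel and the other objects are undisturbed. I'm handing in the job now.

```bash
python3 - <<'E'
from rig import bot
print(bot.finish_job()); print(bot.read_state()["clock"])
E
```

```text
the job is handed in; nothing more can be done
None
the job is handed in; nothing more can be done
```

I pushed the tube up the ramp with the open fingers, tilted square to the deck and spread along its length. I handed the job in at about 19 s of the 35 s allowed, with the fingers still pressing it against the stop bar.

**Last checks before handing in:**
- **Push:** steady at about 7 N up the slope, and the arm had stopped moving.
- **Tube:** both ends are at the same distance up the slope, within 0.3 mm over about 205 mm. Its axis is about 19.5 mm short of the middle of the bar's flange top, which fits lying flush once flange thickness and measurement noise are allowed for. Its top is about 32 mm above the deck, so it is lying on it.
- **Stop bar:** within about 0.3 mm of its starting place, which is within measurement noise.
- **Mug, tin and tape measure:** unchanged in the top camera's picture.

**What differed from plan:** after the first contact with the stop, the arm settled back to almost no push. I stepped it in 0.3 mm at a time until the force held. With the jaws open, the fingertips reach only about 6 mm past the TCP rather than 19 mm. I found this by touching the deck lightly before pushing.

I saw no failed check, but `finish_job` gives no verdict, so the final second after hand-in is unconfirmed.

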